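Unpack the shakers from their tiers into the dished stand

TASK

Unpack the round-bottomed shakers from the loaded transit stack and seat each one upright in a dish of its own on the wooden stand, fully home in the hollow. Set the two loose spacer plates aside on the empty return base as one pile, feet down, one squarely on top of the other; leave the tally counter, the white bottle and the small carton behind the work where they are.

Things in the scene. Friction and masses are not known exactly. Their poses are not given: they have to be found in the camera images.
- transit_base: fixed bottom of the loaded stack; stays. Black board 84 (x) x 190 (y) x 14 mm carrying an aluminium plate 60 x 156 mm, its top 29 mm above the bench, with two 34 mm holes at y = -33 and +33 mm in which shakers ride, their lowest point 7 mm below the plate's top. Origin on the bench under its centre. tier_1 stands on it, tier_2 on tier_1; each of the three levels carries up to two shakers
- return_base: fixed bottom of the stack of empties, identical to transit_base but with nothing on it at the start. Origin on the bench under its centre, z up, y along its length; the top of its plate is 29 mm above the bench
- tier_1: loose aluminium spacer plate, 220 g: sheet 60 (x) x 156 (y) x 5 mm, holes like those of transit_base, on two legs folded down across its width at y = -66 and +66 mm. Origin between the feet, at their level; top of the sheet at z = 66 mm. Grip it at the middle by the sheet's two long edges, 60 mm apart. Stacked, its origin lies on top of the plate below. At first it is the lower of the two
- tier_2: loose spacer plate identical to tier_1, at first standing on top of tier_1
- stand: beech board 146 (x) x 210 (y) x 12 mm, fixed to the bench, with six turned wooden cups in two rows of three, 64 mm apart both ways, rims 27 mm above the bench. Origin on the bench under its centre. Each cup has a hollow dish on top, 42 mm across and 11 mm deep, for a shaker's domed base: a shaker let down within 8 mm of the middle centres itself
- dish_1 (a point): the lowest point of the hollow dish of cup 1 of the stand, 16 mm above the bench; a seated shaker's origin lies here
- dish_2 (a point): the lowest point of the hollow dish of cup 2 of the stand, 16 mm above the bench; a seated shaker's origin lies here
- dish_3 (a point): the lowest point of the hollow dish of cup 3 of the stand, 16 mm above the bench; a seated shaker's origin lies here
- dish_4 (a point): the lowest point of the hollow dish of cup 4 of the stand, 16 mm above the bench; a seated shaker's origin lies here
- dish_5 (a point): the lowest point of the hollow dish of cup 5 of the stand, 16 mm above the bench; a seated shaker's origin lies here
- dish_6 (a point): the lowest point of the hollow dish of cup 6 of the stand, 16 mm above the bench; a seated shaker's origin lies here
- shaker_1: stoneware shaker, absent in some runs: 64 mm high, 100 to 165 g; domed base of 24 mm radius (a ball 48 mm across), above it from 43 to 64 mm a cylindrical neck with steel cap 30 mm across, by which it is gripped. Its ballasted foot rights it when let go. Origin at the lowest point of the dome, z up to the cap. At first it stands in a hole of one of the three plates
- shaker_2: stoneware shaker, absent in some runs: 64 mm high, 100 to 165 g; domed base of 24 mm radius (a ball 48 mm across), above it from 43 to 64 mm a cylindrical neck with steel cap 30 mm across, by which it is gripped. Its ballasted foot rights it when let go. Origin at the lowest point of the dome, z up to the cap. At first it stands in a hole of one of the three plates
- shaker_3: stoneware shaker, absent in some runs: 64 mm high, 100 to 165 g; domed base of 24 mm radius (a ball 48 mm across), above it from 43 to 64 mm a cylindrical neck with steel cap 30 mm across, by which it is gripped. Its ballasted foot rights it when let go. Origin at the lowest point of the dome, z up to the cap. At first it stands in a hole of one of the three plates
- shaker_4: stoneware shaker, absent in some runs: 64 mm high, 100 to 165 g; domed base of 24 mm radius (a ball 48 mm across), above it from 43 to 64 mm a cylindrical neck with steel cap 30 mm across, by which it is gripped. Its ballasted foot rights it when let go. Origin at the lowest point of the dome, z up to the cap. At first it stands in a hole of one of the three plates
- shaker_5: stoneware shaker, absent in some runs: 64 mm high, 100 to 165 g; domed base of 24 mm radius (a ball 48 mm across), above it from 43 to 64 mm a cylindrical neck with steel cap 30 mm across, by which it is gripped. Its ballasted foot rights it when let go. Origin at the lowest point of the dome, z up to the cap. At first it stands in a hole of one of the three plates
- shaker_6: stoneware shaker, absent in some runs: 64 mm high, 100 to 165 g; domed base of 24 mm radius (a ball 48 mm across), above it from 43 to 64 mm a cylindrical neck with steel cap 30 mm across, by which it is gripped. Its ballasted foot rights it when let go. Origin at the lowest point of the dome, z up to the cap. At first it stands in a hole of one of the three plates
- tally_counter: grey hand tally counter, 33 x 48 x 52 mm, bystander; origin at the centre of its underside
- bottle_7: white tablet bottle with a red band, 40 mm across, 88 mm high, bystander; origin at the centre of its underside
- kit_pack: small white and red carton standing upright, 24 x 78 x 112 mm, bystander; origin at the centre of its underside

How it is judged:
By the outcome, as a careful person would: the job done as asked, in the order asked, and still so for the second after the job is handed in, with the robot touching nothing.
Of shaker_1, shaker_2, shaker_3, shaker_4, shaker_5, shaker_6 only 4 to 6 are there at a start; the rules pass over those that are not, and their reading is None.
At some moment in a run one of shaker_1, shaker_2, shaker_3, shaker_4, shaker_5, shaker_6 may be knocked a few centimetres aside while the robot is not near it.
Once in a run the grip may slacken for a moment while it holds something.
It also fails if it takes over 210 s, if anything falls off the work surface, if the arm or the gripper's body presses on something with over 40 N, if the wrist force passes 120 N, or if a joint passes its speed limit or range.

ROBOT

A 7-joint arm with a two-finger parallel gripper is mounted at the origin on the work surface; the furniture and walls round the work are solid. World frame = base frame: x ahead of the robot, y to its left, z up, the work surface at z = 0. Lengths are in m, angles in rad, forces in N, time in s.
With the tool pointing down it reaches from about 0.4 to 0.85 m from the base axis. Payload 6.9 kg.
Tool frame: the origin (TCP) lies on the centre line of the jaws, within the pads' length; the fingertips stand 19 mm ahead of it and the grasp point (between the pads) is the TCP; z points along the fingers, y is the line along which they close (so a half turn about z gives the same grasp; the last joint's range is limited). The gripper opens to 85 mm and grips with 20 to 120 N. Pads are 22 mm wide; open, the fingers measure 114 mm over their backs; the gripper's body (76 mm by 85 mm) begins 54 mm behind the grasp point. The pads swing forward as they close: fully open they stand 13 mm farther back than shut.
Start: joints at [-1.163, 0.507, -0.238, 1.5, 0.126, 1.149, -0.155], TCP at [0.186, 0.597, 0.25] pointing down, gripper open.
Joint ranges: [-3.08, 3.08], [-0.24, 2.05], [-1.43, 1.35], [0, 2.5], [-1.52, 4.66], [0.17, 1.96], [-2.89, 2.89]. Speed limits (rad/s): [2.39, 2.39, 3.14, 3.14, 3.14, 3.14, 3.14].

INTERFACE

Orientations are given as a rotation vector (axis times angle).
In Python, from plant import manip, imaging gives the robot as it stands (manip), with the cameras (imaging). Calls block until the motion is done:
- manip.reach(position, orientation): joint-space move of the TCP to a pose.
- manip.line_to(position, max_speed=0.15, attitude=None): straight line of the TCP; attitude=None keeps the orientation; max_speed is the mean speed in m/s.
- manip.set_joints(angles): joint-space move.
- manip.move_gripper(opening, strength=None): opening from 0.0 (shut) to 1.0 (fully open); strength is the grip in N (None keeps the last); returns when the fingers have stopped.
- manip.sleep(seconds).
- manip.inverse_kinematics(position, orientation): joint angles nearest the present ones, or None.
- manip.read_state(): the state.
- imaging.camera(name): name is "scene" or "side" or "wrist"; returns a dict with "color" (384x512x3 uint8, red, green, blue), "intrinsics" (3x3 intrinsics, pixels), "extrinsics" (4x4, takes a point from camera to world coordinates); the wrist camera has in their place "tool_from_camera" (4x4, takes a point from camera to tool coordinates, whose origin is the TCP and whose axes are the flange's). Camera axes: x right, y down, z forward; pixel columns grow to the right and rows downward; lengths in m; the calibration is good to about 2 mm. The wrist camera is an equidistant fisheye: a pixel r from the principal point sees the ray r / f radians off the axis. A picture is of the moment at which its call begins: read the wrist's pose just before it. There is no depth.
A pose or a line that the arm cannot do raises manip.PlanningError and nothing moves.
- manip.hand_in(): hands the job in; it is judged then, once.
The state is a dict: "clock": time; "joints": joint angles; "qvel": joint speeds; "tau": joint torques, N m; "tool_pos": TCP position; "tcp_rot": TCP orientation; "force": force on the tool from outside, world axes, zero at the start; "moment": the same for the moment, N m; "gripper_width": opening from 0.0 (shut) to 1.0 (fully open); "grip_force": force on a finger pad.
Only numpy, scipy, OpenCV 4.12 (cv2) and the standard library are available. Lean on these libraries where they do the work, as an engineer would, in place of code of your own. Each camera call takes 0.05 s, during which the arm holds its last target. There are 200 camera calls.

## Working session

There is one attempt and no reset: what is moved stays moved. The work goes in short steps, each a Python script; the robot and the scene stay as the last script left them, time stands still between calls to the robot, and variables do not carry over. Pictures are saved under pics/ and viewed, at most 14 in all, crops included, and the job is handed in when it is done.

```bash
ls; mkdir -p pics
python3 - <<'E'
from plant import manip, imaging
import cv2,numpy as np
for n in ("scene","side","wrist"):
    c=imaging.camera(n); cv2.imwrite(f"pics/{n}0.png",c["color"][:,:,::-1])
    print(n,[ (k,np.round(v,4).tolist()) for k,v in c.items() if k!="color"])
print(manip.read_state())
a=[cv2.imread(f"pics/{n}0.png") for n in("scene","side")]
E
```

```text
pics
plant.py
scene [('intrinsics', [[444.5534, 0.0, 258.3253], [0.0, 444.5534, 195.4326], [0.0, 0.0, 1.0]]), ('extrinsics', [[0.6858, -0.4296, 0.5874, -0.2457], [-0.7275, -0.3814, 0.5704, -0.7552], [-0.021, -0.8185, -0.5741, 0.8839], [0.0, 0.0, 0.0, 1.0]])]
side [('intrinsics', [[463.4883, 0.0, 260.6197], [0.0, 463.4883, 193.4576], [0.0, 0.0, 1.0]]), ('extrinsics', [[0.0971, 0.693, -0.7144, 1.5081], [0.9952, -0.0604, 0.0767, -0.1063], [0.01, -0.7184, -0.6955, 1.0227], [0.0, 0.0, 0.0, 1.0]])]
wrist [('intrinsics', [[297.3186, 0.0, 258.0239], [0.0, 297.3186, 191.9758], [0.0, 0.0, 1.0]]), ('tool_from_camera', [[0.0, -0.9451, -0.3268, 0.085], [1.0, -0.0005, 0.0014, 0.0], [-0.0015, -0.3268, 0.9451, -0.123], [0.0, 0.0, 0.0, 1.0]])]
{'clock': 0.15, 'joints': array([-1.16348474,  0.50816135, -0.23752777,  1.50088028,  0.12570096,
        1.14890201, -0.15481157]), 'qvel': array([-0.00101535, -0.00236384,  0.00122562, -0.00582934, -0.00136425,
       -0.00161386,  0.00330729]), 'tau': array([-2.64668066e-03, -6.21024299e+01, -2.18951583e+00, -2.49836469e+01,
        1.26450858e-02,  9.19479062e-03,  2.66012552e-05]), 'tool_pos': array([0.18574891, 0.59639835, 0.24962651]), 'tcp_rot': array([-4.72291524e-01, -3.10570676e+00,  2.12559230e-03]), 'force': array([ 0.24182943,  0.16594512, -1.13813173]), 'moment': array([-0.01568596, -0.01289709, -0.02678288]), 'grip_force': 0.0, 'gripper_width': 0.9964950896655675}
```

View pics/scene0.png

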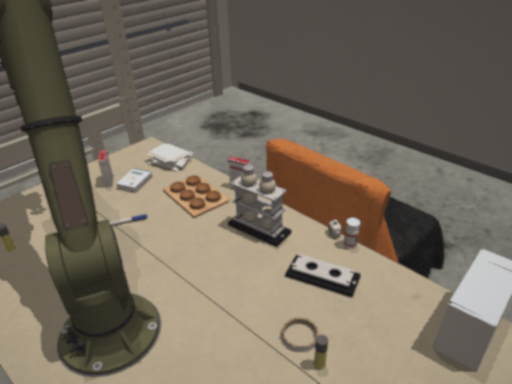

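View pics/side0.png

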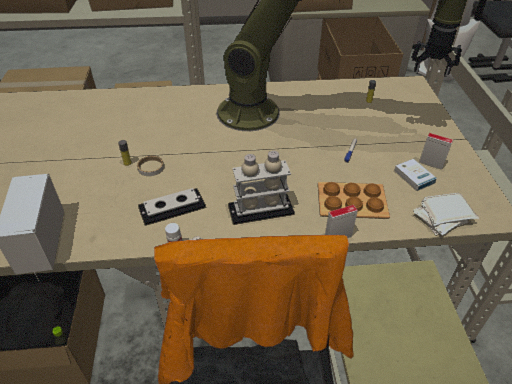

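The scene view shows the stack at (262,205), the stand at (196,194) and the return base at (323,274). The side view shows the same at (262,190), (353,199) and (172,205), with two shakers on tier_2. Next I'll get rough positions, then look from above with the wrist camera.

```bash
cat > h.py <<'E'
from plant import manip, imaging
import cv2,numpy as np
from scipy.spatial.transform import Rotation as R
def ray(c,u,v):
    K=c["intrinsics"];E=c["extrinsics"]
    d=E[:3,:3]@np.array([(u-K[0,2])/K[0,0],(v-K[1,2])/K[1,1],1]);return E[:3,3],d
def onplane(c,u,v,z):
    o,d=ray(c,u,v);return o+d*(z-o[2])/d[2]
def wpose():
    s=manip.read_state();T=np.eye(4);T[:3,:3]=R.from_rotvec(s["tcp_rot"]).as_matrix();T[:3,3]=s["tool_pos"];return T
def wcam(name=None):
    T=wpose();c=imaging.camera("wrist");c["E"]=T@c["tool_from_camera"]
    if name: cv2.imwrite(f"pics/{name}.png",c["color"][:,:,::-1])
    return c
def wplane(c,u,v,z):
    K=c["intrinsics"];x=np.array([u-K[0,2],v-K[1,2]]);r=np.hypot(*x);t=r/K[0,0]
    d=c["E"][:3,:3]@np.array([*(x/max(r,1e-9)*np.sin(t)),np.cos(t)]);o=c["E"][:3,3]
    return o+d*(z-o[2])/d[2]
def wproj(c,p):
    K=c["intrinsics"];q=c["E"][:3,:3].T@(np.array(p)-c["E"][:3,3]);h=np.hypot(q[0],q[1]);t=np.arctan2(h,q[2])
    return K[:2,2]+K[0,0]*t*q[:2]/h
def down(yaw):  # tool z down, tool y axis at angle yaw+90 (tool x at yaw)
    return (R.from_euler('z',yaw)*R.from_rotvec([np.pi,0,0])).as_rotvec()
def proj(c,p):
    K=c["intrinsics"];E=c["extrinsics"];q=K@(E[:3,:3].T@(np.array(p)-E[:3,3]));return q[:2]/q[2]
E
python3 - <<'E'
from h import *
for n,pts in (("side",[("stand",353,199,.015),("retbase",172,203,.025),("stackbase",262,208,.014),("kit",340,236,0),("bottletop",173,230,.088),("capL",250,157,.23),("capR",274,155,.23)]),("scene",[("stand",196,194,.015),("ret",323,272,.025),("bottletop",353,222,.088),("capA",248,171,.23),("capB",267,177,.23),("tally",335,229,.03),("kit",238,160,.112)])):
    c=imaging.camera(n)
    for k,u,v,z in pts: print(n,k,onplane(c,u,v,z).round(3))
    im=c["color"][:,:,::-1]
    cr=im[140:260,120:400] if n=="side" else im[140:310,140:380]
    cv2.imwrite(f"pics/{n}c.png",cv2.resize(cr,(800,int(800*cr.shape[0]/cr.shape[1])) if n=="side" else (790,560),interpolation=cv2.INTER_CUBIC))
s=manip.read_state();print(R.from_rotvec(s["tcp_rot"]).as_matrix().round(3))
for p in ([.6,0.0,.45],[.6,.2,.4],[.6,-.2,.4]):
    for y in (0,np.pi/2,np.pi,-np.pi/2):
        q=manip.inverse_kinematics(p,down(y)); print(p,round(y,2),None if q is None else np.round(q,2))
E
```

```text
side stand [0.522 0.287 0.015]
side retbase [ 0.501 -0.267  0.025]
side stackbase [0.535 0.003 0.014]
side kit [0.654 0.219 0.   ]
side bottletop [ 0.667 -0.25   0.088]
side capL [ 0.552 -0.034  0.23 ]
side capR [0.549 0.031 0.23 ]
scene stand [0.507 0.274 0.015]
scene ret [ 0.488 -0.278  0.025]
scene bottletop [ 0.652 -0.257  0.088]
scene capA [ 0.49  -0.003  0.23 ]
scene capB [ 0.503 -0.063  0.23 ]
scene tally [ 0.653 -0.2    0.03 ]
scene kit [0.651 0.208 0.112]
[[-0.955  0.297 -0.   ]
 [ 0.297  0.955 -0.001]
 [ 0.    -0.001 -1.   ]]
[0.6, 0.0, 0.45] 0 [-0.37  0.43  0.59  1.16 -0.23  1.61 -1.4 ]
[0.6, 0.0, 0.45] 1.57 [-0.33  0.42  0.51  1.16 -0.2   1.61  0.14]
[0.6, 0.0, 0.45] 3.14 [-0.12  0.39  0.14  1.16 -0.05  1.6   1.58]
[0.6, 0.0, 0.45] -1.57 [-0.59  0.57  1.15  1.16 -0.52  1.7  -2.72]
[0.6, 0.2, 0.4] 0 [-0.64  0.49  0.53  1.19 -0.24  1.52 -1.73]
[0.6, 0.2, 0.4] 1.57 [-0.45  0.45  0.15  1.19 -0.07  1.51 -0.3 ]
[0.6, 0.2, 0.4] 3.14 [-0.28  0.45 -0.14  1.18  0.06  1.51  1.16]
[0.6, 0.2, 0.4] -1.57 [-0.07  0.48 -0.54  1.18  0.24  1.54  2.58]
[0.6, -0.2, 0.4] 0 [-0.12  0.54  0.78  1.19 -0.37  1.55 -0.98]
[0.6, -0.2, 0.4] 1.57 [-0.1   0.53  0.74  1.19 -0.34  1.54  0.58]
[0.6, -0.2, 0.4] 3.14 [-0.    0.49  0.53  1.19 -0.24  1.52  2.06]
[0.6, -0.2, 0.4] -1.57 [-0.24  0.65  1.15  1.19 -0.58  1.64 -2.37]
```

View pics/sidec.png

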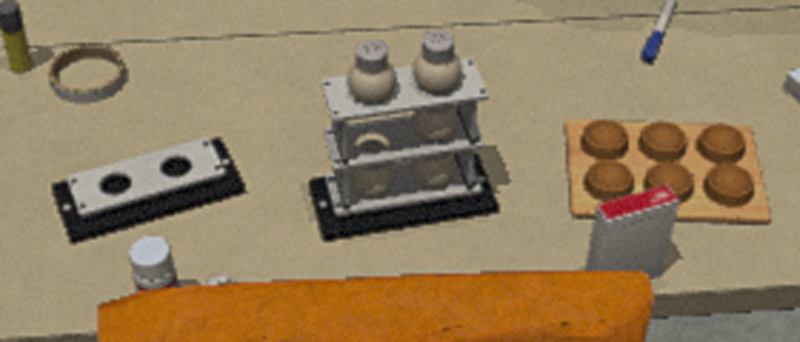

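View pics/scenec.png

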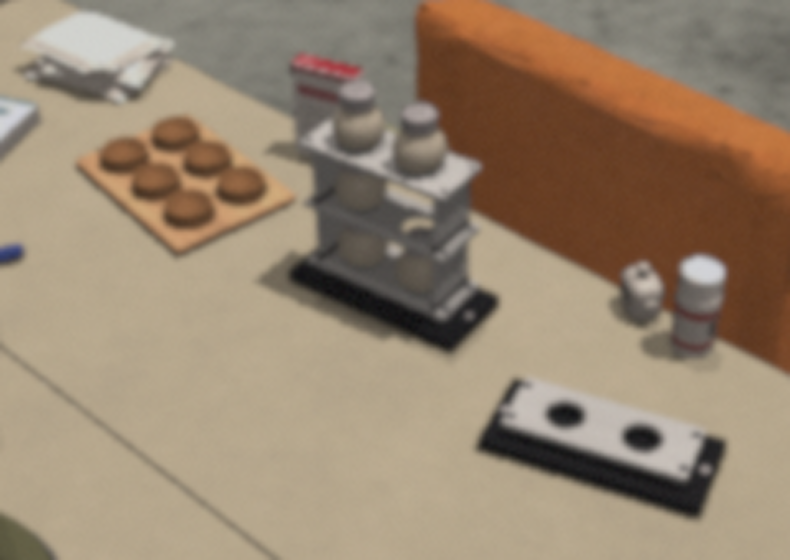

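Five shakers are visible: both holes of tier_2, the +y hole of tier_1, and both base holes. Next are wrist views of the stand, stack and return base from above.

Run:
```python
from h import *
ims=[]
for n,p in (("w_stand",[.54,.28,.36]),("w_stack",[.56,0,.5]),("w_ret",[.52,-.27,.36])):
    manip.reach(p,down(np.pi)); manip.sleep(.3)
    c=wcam(n); np.save(f"pics/{n}.npy",c["E"]); s=manip.read_state();print(s["clock"],s["tool_pos"].round(4),s["joints"].round(2)); ims.append(c["color"][:,:,::-1])
cv2.imwrite("pics/m1.png",cv2.resize(np.hstack(ims[:2]),(800,300)))
print(c["intrinsics"])
```

```text
2.375 [0.5398 0.2804 0.3599] [-0.39  0.42 -0.22  1.35  0.09  1.39  0.97]
3.9167 [0.5601 0.0006 0.4997] [ 0.05  0.32 -0.15  1.13  0.05  1.7   1.48]
5.4417 [ 0.5204 -0.2694  0.3603] [ 0.48  0.38 -0.07  1.41  0.02  1.36  1.98]
[[297.31863964   0.         258.02391368]
 [  0.         297.31863964 191.97584942]
 [  0.           0.           1.        ]]
```

View pics/w_stack.png

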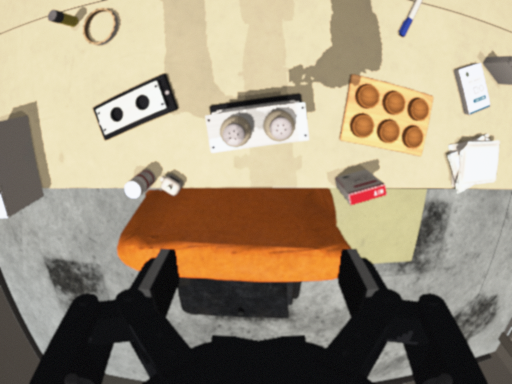

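View pics/w_stand.png

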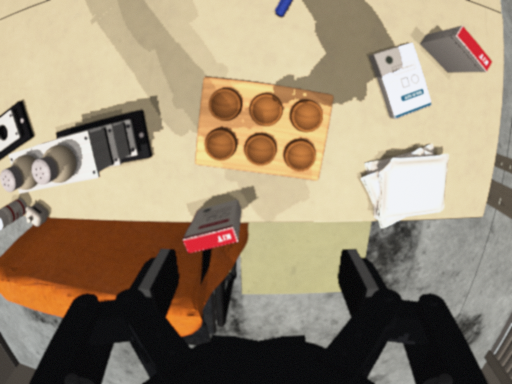

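View pics/w_ret.png

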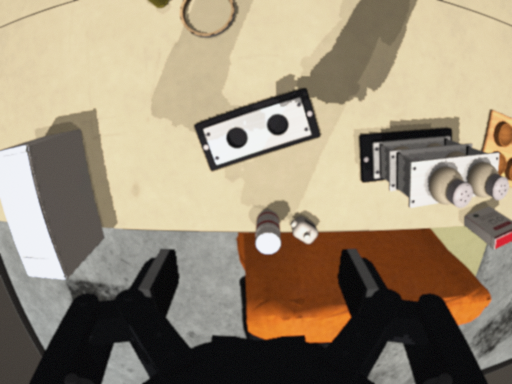

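Stand view: six cups between (220,100) and (303,155), kit pack at (213,225). Stack view: caps at (235,130) and (280,125) on tier_2. Return base view: plate at (257,128). Next I'll measure these by colour masks and rays.

```bash
cat >> h.py <<'E'
def load(n):
    c={"E":np.load(f"pics/{n}.npy"),"color":cv2.imread(f"pics/{n}.png")[:,:,::-1].copy(),"intrinsics":np.array([[297.31863964,0,258.02391368],[0,297.31863964,191.97584942],[0,0,1.]])}
    return c
def conts(mask,amin):
    k,_=cv2.findContours(mask.astype(np.uint8),cv2.RETR_EXTERNAL,cv2.CHAIN_APPROX_NONE)
    return [x[:,0,:].astype(float) for x in k if cv2.contourArea(x)>amin]
def rect(c,con,z):
    P=np.array([wplane(c,u,v,z)[:2] for u,v in con]); (x,y),(a,b),t=cv2.minAreaRect((P*1000).astype(np.float32))
    return np.array([x,y])/1000,(a,b),t
E
python3 - <<'E'
from h import *
c=load("w_stand"); hsv=cv2.cvtColor(c["color"],cv2.COLOR_RGB2HSV)
sub=hsv[70:185,190:340].reshape(-1,3); 
print(hsv[83,240],hsv[150,235],hsv[105,225],hsv[60,200],hsv[92,212])
m=(hsv[:,:,1]>90)&(hsv[:,:,2]>60); m[:60]=0;m[190:]=0;m[:,:180]=0;m[:,345:]=0
for con in conts(m,1000): print("board",rect(c,con,.012))
d=m&(hsv[:,:,2]<190)
d=cv2.morphologyEx(d.astype(np.uint8),cv2.MORPH_OPEN,np.ones((5,5)))
for con in conts(d,150):
    e=cv2.fitEllipse(con.astype(np.float32)); print("cup",np.round(e[0],1),np.round(e[1],1),wplane(c,*e[0],.025).round(4))
c=load("w_ret"); g=cv2.cvtColor(c["color"],cv2.COLOR_RGB2HSV)
b=(g[:,:,2]<70);b[:80]=0;b[175:]=0;b[:,:185]=0;b[:,330:]=0
for con in conts(b,300): print("blackboard",rect(c,con,.014))
w=(g[:,:,2]>150)&(g[:,:,1]<50);w[:80]=0;w[175:]=0;w[:,:185]=0;w[:,330:]=0
for con in conts(w,300): print("plate",rect(c,con,.029))
h=b.copy()
k,_=cv2.findContours(b.astype(np.uint8),cv2.RETR_LIST,cv2.CHAIN_APPROX_NONE)
for x in k:
    if 200<cv2.contourArea(x)<1000:
        e=cv2.fitEllipse(x);print("hole",np.round(e[0],1),e[1],wplane(c,*e[0],.029).round(4))
c=load("w_stack"); g=cv2.cvtColor(c["color"],cv2.COLOR_RGB2HSV)
for p in [(130,215),(130,235),(120,290),(140,250),(110,300),(125,258)]: print(p,g[p])
cv2.imwrite("pics/stackz.png",cv2.resize(c["color"][85:165,195:320,::-1],(750,480),interpolation=cv2.INTER_CUBIC))
E
```

```text
[ 21 107 241] [ 16 142 138] [ 13 174 139] [ 21  63 218] [ 15 139 208]
board (array([0.51134943, 0.28884198]), (209.04701232910156, 145.90196228027344), 82.13188934326172)
cup [299.1 153.7] [31.3 32.6] [0.5492 0.3463 0.025 ]
cup [260.2 147.9] [31.9 32.5] [0.5404 0.2848 0.025 ]
cup [221.1 142.7] [32.  32.5] [0.5317 0.2237 0.025 ]
cup [308.6 108.7] [36.4 46.8] [0.4778 0.3592 0.025 ]
cup [225.3 103.7] [33.3 34.7] [0.4708 0.2315 0.025 ]
cup [269.  105.3] [30.  49.8] [0.4738 0.2981 0.025 ]
blackboard (array([ 0.51425323, -0.26263184]), (36.51663589477539, 185.3975830078125), 18.549800872802734)
blackboard (array([ 0.47123447, -0.27684436]), (37.947933197021484, 186.18893432617188), 17.63322639465332)
plate (array([ 0.49574579, -0.27444312]), (61.46919250488281, 166.1902618408203), 18.294275283813477)
hole [236.3 137.4] (17.820022583007812, 18.32383918762207) [ 0.5043 -0.3017  0.029 ]
hole [277.2 124.3] (18.11572265625, 18.61650276184082) [ 0.4839 -0.239   0.029 ]
hole [262.9 141.3] (23.41874885559082, 140.1732635498047) [ 0.5104 -0.2607  0.029 ]
hole [254.2 118.4] (29.90093994140625, 127.38716888427734) [ 0.475  -0.2741  0.029 ]
(130, 215) [ 20   6 244]
(130, 235) [  4  17 210]
(120, 290) [ 17  58 137]
(140, 250) [ 20   6 247]
(110, 300) [ 75   2 249]
(125, 258) [ 14  12 226]
```

View pics/stackz.png

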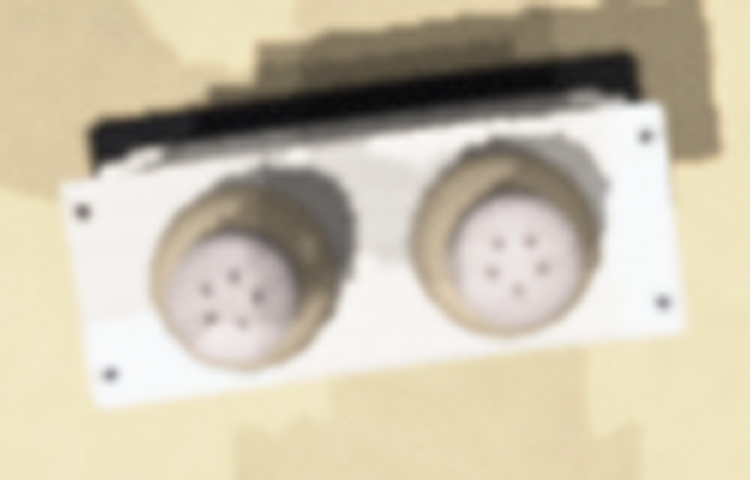

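Zoomed view (6x, offset 195,85): cap tops at (235,298) and (517,260). The tier_2 sheet corners are (62,185), (660,103), (685,328) and (97,408).

Run:
```python
from h import *
c=load("w_stack")
f=lambda x,y:(195+(x+.5)/6-.5,85+(y+.5)/6-.5)
C=[wplane(c,*f(*p),.218) for p in ((235,298),(517,260))]
P=np.array([wplane(c,*f(*p),.161) for p in ((62,185),(660,103),(685,328),(97,408))])[:,:2]
print(np.round(C,4),np.linalg.norm(C[0]-C[1]))
print(P.round(4),P.mean(0).round(4),[np.linalg.norm(P[i]-P[i-3]).round(4) for i in range(4)])
d=P[1]-P[0]+P[2]-P[3];print(np.degrees(np.arctan2(-d[0],d[1])))
d=(C[1]-C[0]);print(np.degrees(np.arctan2(-d[0],d[1])),np.mean(C,0))
```

```text
[[ 0.5314 -0.0315  0.218 ]
 [ 0.5226  0.0327  0.218 ]] 0.06477511533287213
[[ 0.5088 -0.0808]
 [ 0.4874  0.0736]
 [ 0.5465  0.0819]
 [ 0.5684 -0.0734]] [5.278e-01 3.000e-04] [np.float64(0.1558), np.float64(0.0597), np.float64(0.1568), np.float64(0.0601)]
7.940358551117057
7.84054077388809 [0.52702303 0.00057834 0.218     ]
```

Stack: centre (0.527, 0.0005), yaw 7.9°, sheet measuring 156×60 as it should. Next I'll write pick and place, and move the first shaker.

```bash
cat >> h.py <<'E'
class Fr:
    def __init__(s,x,y,deg): s.o=np.array([x,y]);s.a=np.radians(deg);s.M=np.array([[np.cos(s.a),-np.sin(s.a)],[np.sin(s.a),np.cos(s.a)]])
    def __call__(s,x,y,z): return np.append(s.o+s.M@[x,y],z)
    @property
    def rot(s): return down(np.pi/2+s.a)
STACK=Fr(.5273,.0005,7.9); STAND=Fr(.5114,.2888,-8.0); RET=Fr(.4941,-.2704,18.0)
GZ=.062
st=manip.read_state
def cup(i,j): return STAND(.032*i,.064*j,.016)
def say(t):
    s=st();print(t,"t%.1f"%s["clock"],s["tool_pos"].round(4),"w%.3f"%s["gripper_width"],"gf%.0f"%s["grip_force"],"F",s["force"].round(1))
def lower(p,n=5,step=.003,fmax=5):
    """guarded descent: last n steps to p"""
    f0=st()["force"][2]
    for k in range(n-1,-1,-1):
        manip.line_to(p+[0,0,k*step],max_speed=.05)
        if abs(st()["force"][2]-f0)>fmax: print("contact at +%d mm"%(k*step*1000)); break
def over(p,rot,ztop):
    """rise, cross at ztop, turning on the way"""
    q=st()["tool_pos"]
    if q[2]<ztop-.003: manip.line_to(np.append(q[:2],ztop),max_speed=.25)
    manip.line_to(np.append(p[:2],ztop),max_speed=.3,attitude=rot)
def pick(p,rot,ztop,near=.55,grip=60,gz=GZ):
    over(p,rot,ztop); manip.move_gripper(near)
    manip.line_to(p+[0,0,gz],max_speed=.15)
    manip.move_gripper(0.,grip); say("gripped")
    manip.line_to(p+[0,0,gz+.02],max_speed=.1)
def place(p,rot,ztop,gz=GZ,near=.55,up=.05):
    over(p,rot,ztop); say("over")
    if st()["gripper_width"]<.2: print("LOST");return False
    q=p+[0,0,gz]; manip.line_to(q+[0,0,.015],max_speed=.2); lower(q); say("down")
    manip.move_gripper(near); manip.line_to(st()["tool_pos"]+[0,0,up],max_speed=.15); return True
E
python3 - <<'E'
from h import *
r=STACK.rot
manip.reach(STACK(0,.033,.33),r); say("ready")
p=np.array([.5226,.0327,.154])
pick(p,r,.31); say("lifted")
place(cup(-1,1),STAND.rot,.30)
say("done"); 
manip.reach(STAND(0,0,.36),down(np.pi)); c=wcam("w2")
E
```

```text
ready t7.1 [0.5229 0.0325 0.3301] w1.000 gf0 F [0.2 0.8 0.5]
gripped t8.9 [0.5233 0.0328 0.217 ] w0.327 gf59 F [-0.2 -0.2  4.6]
lifted t9.3 [0.5226 0.0327 0.2361] w0.325 gf59 F [-0.4  0.9 -1.4]
over t10.9 [0.4891 0.3548 0.2995] w0.326 gf59 F [ 0.4 -0.7 -0.7]
contact at +0 mm
down t13.3 [0.4896 0.357  0.0797] w0.327 gf60 F [-0.9 -1.8 10.8]
done t14.2 [0.4883 0.3565 0.1275] w0.553 gf0 F [ 0.3 -1.1 -0.9]
```

View pics/w2.png

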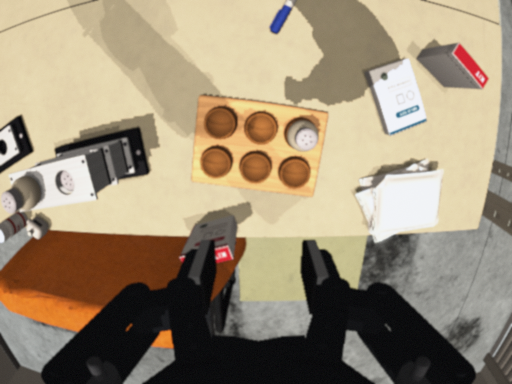

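The first shaker is seated in the back-left cup at (302,133). Tier_1's shaker shows through the empty tier_2 hole. Next are the second shaker and tier_2.

```bash
cat >> h.py <<'E'
def tier(src,zo,dst,zd,ztop):
    g=.0635
    pick(src(0,0,zo),src.rot,ztop,near=1.,grip=90,gz=g); say("tier lifted")
    q=st()["tool_pos"];manip.line_to(np.append(q[:2],ztop),max_speed=.2)
    return place(dst(0,0,zd),dst.rot,ztop,gz=g,near=1.,up=.12)
E
python3 - <<'E'
from h import *
over(STACK(0,-.033,0),STACK.rot,.33)
pick(np.array([.5314,-.0315,.154]),STACK.rot,.31); say("lifted")
place(cup(-1,0),STAND.rot,.30)
tier(STACK,.095,RET,.029,.30); say("done")
manip.reach(STACK(.03,0,.40),down(np.pi)); manip.sleep(.2); c=wcam("w3"); np.save("pics/w3.npy",c["E"])
for n in ("scene","side"): cv2.imwrite(f"pics/{n}3.png",imaging.camera(n)["color"][:,:,::-1])
E
```

```text
gripped t18.8 [ 0.5322 -0.0315  0.2171] w0.328 gf59 F [0.6 0.1 4.8]
lifted t19.1 [ 0.5314 -0.0315  0.2361] w0.327 gf59 F [-0.3  0.1 -1.8]
over t20.8 [0.48   0.2916 0.2994] w0.327 gf59 F [ 0.6  0.8 -1.2]
contact at +0 mm
down t23.2 [0.481  0.2946 0.0799] w0.328 gf61 F [-0.8  1.5 13.1]
gripped t28.0 [0.528  0.0006 0.16  ] w0.670 gf94 F [-1.1  0.1  8.9]
tier lifted t28.3 [5.275e-01 5.000e-04 1.788e-01] w0.668 gf96 F [-0.1 -0.5 -3.1]
over t30.1 [ 0.4945 -0.2686  0.2993] w0.670 gf96 F [ 0.1  1.5 -3. ]
contact at +0 mm
down t32.5 [ 0.4945 -0.2705  0.094 ] w0.671 gf97 F [-3.2  2.3 12.8]
done t33.8 [ 0.4937 -0.2701  0.2115] w0.998 gf0 F [-0.3 -0.1 -0.8]
```

View pics/w3.png

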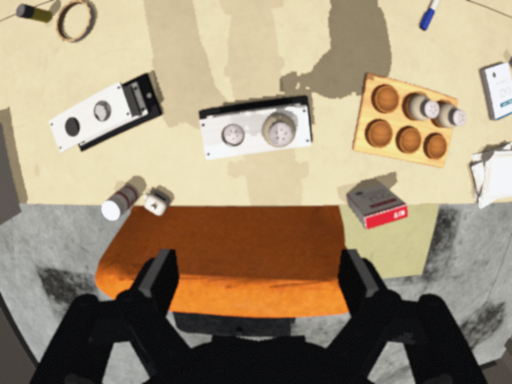

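Tier_2 is on the return base at (105,112). Tier_1 is exposed, with its single shaker at (280,127) and a base shaker seen through the other hole at (233,133). Next I'll check positions of the cap, tier_1 and tier_2.

Run:
```python
from h import *
c=load("w3"); g=cv2.cvtColor(c["color"],cv2.COLOR_RGB2HSV)
def q(box,z,t=215):
    w=(g[:,:,2]>t)&(g[:,:,1]<35);m=np.zeros_like(w);m[box[1]:box[3],box[0]:box[2]]=1
    for con in conts(w&m,300):
        o,s,a=rect(c,con,z); print(box,o.round(4),np.round(s,1),round(a,1))
q((190,85,325,170),.095); q((40,60,170,155),.095)
cv2.imwrite("pics/z3.png",np.hstack([cv2.resize(c["color"][y:y+66,x:x+66,::-1],(396,396),interpolation=cv2.INTER_CUBIC) for x,y in ((250,95),(395,80))]))
```

```text
(190, 85, 325, 170) [ 5.272e-01 -4.000e-04] [ 63.9 158.3] 7.9
(40, 60, 170, 155) [ 0.4947 -0.2669] [ 64.2 164.7] 17.7
```

View pics/z3.png

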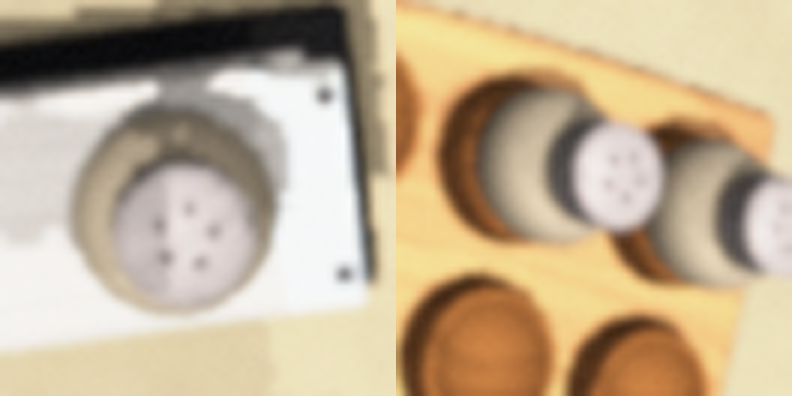

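Run:
```python
from h import *
c=load("w3"); p=wplane(c,280.4,133.2,.152); e=STACK(0,.033,.088); print(p,e)
if np.linalg.norm(p[:2]-e[:2])>.006: raise SystemExit
p[2]=.088; p[:2]=(p[:2]+e[:2])/2
pick(p,STACK.rot,.26); say("lifted")
place(cup(-1,-1),STAND.rot,.25)
tier(STACK,.029,RET,.095,.30); say("done")
manip.reach(STACK(.03,0,.38),down(np.pi)); manip.sleep(.2); c=wcam("w4"); np.save("pics/w4.npy",c["E"])
```

```text
[0.52218218 0.03221929 0.152     ] [0.52276433 0.03318681 0.088     ]
gripped t38.7 [0.5233 0.0328 0.151 ] w0.330 gf59 F [0.3 0.1 4.1]
lifted t39.0 [0.5225 0.0327 0.1701] w0.327 gf59 F [-0.5 -0.4 -1.5]
over t40.4 [0.4706 0.2286 0.2488] w0.328 gf59 F [ 0.5 -0.6 -0.6]
contact at +0 mm
down t42.5 [0.4722 0.2302 0.0796] w0.328 gf61 F [-0.5 -1.3 14.3]
gripped t47.5 [5.278e-01 5.000e-04 9.380e-02] w0.671 gf93 F [-1.3  0.3 10.3]
tier lifted t47.9 [5.275e-01 5.000e-04 1.127e-01] w0.670 gf96 F [-0.9  0.4 -2. ]
over t50.0 [ 0.4945 -0.2686  0.2995] w0.673 gf96 F [ 0.2  0.8 -2.1]
contact at +0 mm
down t52.0 [ 0.4945 -0.2706  0.1598] w0.670 gf97 F [-2.   0.8  8.4]
done t53.4 [ 0.4937 -0.2701  0.2775] w1.000 gf0 F [ 0.3  0.2 -0.6]
```

View pics/w4.png

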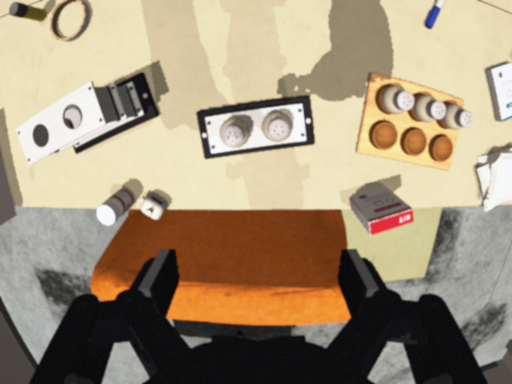

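Both tiers are piled at the left, three shakers are seated, and the two base shakers show caps near (235,135) and (278,129). I'll compare these with the prediction, then move them.

Run:
```python
from h import *
c=load("w4")
a,b=STACK(0,.033,.086),STACK(0,-.033,.086); print(wproj(c,a),wproj(c,b))
if abs(wproj(c,a)-[278,129]).max()>4 or abs(wproj(c,b)-[235,135]).max()>4: raise SystemExit
for p,d in ((a,cup(1,1)),(b,cup(1,0))):
    p[2]=.022
    pick(p,STACK.rot,.22); say("lifted"); place(d,STAND.rot,.22,up=.1)
manip.reach(STAND(-.03,-.0,.42),down(np.pi)); manip.sleep(.3); c=wcam("w5"); np.save("pics/w5.npy",c["E"])
ims=[imaging.camera(n)["color"][:,:,::-1] for n in ("scene","side")]
A=cv2.resize(ims[0][130:310,150:400],(400,288),interpolation=cv2.INTER_CUBIC);B=cv2.resize(ims[1][130:260,120:400],(400,186),interpolation=cv2.INTER_CUBIC)
W=cv2.resize(c["color"][60:260,100:400,::-1],(400,267),interpolation=cv2.INTER_CUBIC)
M=np.zeros((560,800,3),np.uint8);M[:288,:400]=A;M[290:476,:400]=B;M[:267,400:]=W
cv2.imwrite("pics/m5.png",M); say("end")
```

```text
[278.84684752 129.1858121 ] [232.40653936 135.728328  ]
gripped t58.2 [0.5236 0.0333 0.0849] w0.327 gf59 F [-0.2  0.9  4.8]
lifted t58.5 [0.5228 0.0332 0.1042] w0.325 gf59 F [ 0.2  0.3 -1.4]
over t60.4 [0.5522 0.3455 0.2192] w0.326 gf59 F [-0.5 -0.4 -1.7]
contact at +0 mm
down t62.4 [0.5531 0.3486 0.0797] w0.321 gf60 F [0.1 0.8 7.9]
gripped t66.8 [ 0.5326 -0.0322  0.0849] w0.323 gf59 F [0.3 0.1 5.2]
lifted t67.2 [ 0.5319 -0.0322  0.1042] w0.329 gf59 F [-0.7 -0.4 -2.5]
over t69.0 [0.5432 0.2822 0.2192] w0.323 gf59 F [ 0.4 -0.4 -2.7]
contact at +0 mm
down t71.1 [0.5444 0.2851 0.0797] w0.328 gf60 F [ 0.9 -0.7  9.3]
end t74.0 [0.4817 0.293  0.4199] w0.554 gf0 F [ 0.4 -0.   0.5]
```

View pics/m5.png

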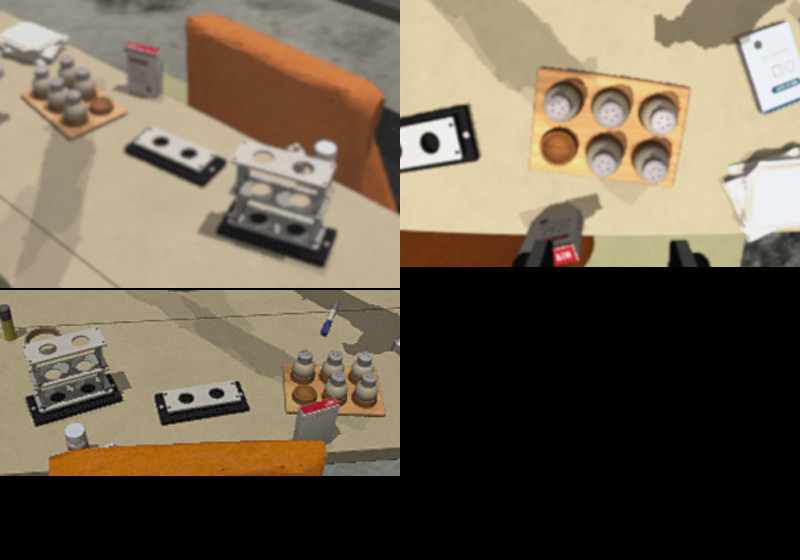

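All five shakers stand upright in their cups, the stack base is empty, and the pile stands on the return base. One last numerical check covers the cap positions and the squareness of the pile.

Run:
```python
from h import *
c=load("w5")
got={(-1,-1):(558,104),(-1,0):(611,113),(-1,1):(663,121),(1,0):(603,158),(1,1):(653,168)}
for k,(x,y) in got.items():
    u=np.array([100+(x-400)*.75,60+y*.75]); p=wplane(c,*u,.080); print(k,((p-cup(*k))[:2]*1000).round(1))
manip.reach(RET(.09,0,.40),down(np.pi)); manip.sleep(1.); c=wcam("w6"); np.save("pics/w6.npy",c["E"])
im=c["color"][:,:,::-1].copy()
sc=imaging.camera("scene")["color"][:,:,::-1];sd=imaging.camera("side")["color"][:,:,::-1]
for z,col in ((.161,(0,0,255)),(.095,(0,200,0)),(.029,(255,0,0))):
    for a,b in ((1,1),(1,-1),(-1,1),(-1,-1)):
        u=wproj(c,RET(.030*a,.078*b,z)); print(z,u.round(1)); cv2.circle(im,tuple(np.round(u).astype(int)),0,col,-1)
M=np.zeros((600,800,3),np.uint8)
x0,y0=170,60; M[:400]=cv2.resize(im[y0:y0+100,x0:x0+200],(800,400),interpolation=cv2.INTER_NEAREST)
M[400:600,:400]=cv2.resize(sc[150:250,150:350],(400,200));M[400:600,400:]=cv2.resize(sd[140:240,220:420],(400,200))
cv2.imwrite("pics/m6.png",M);say("end")
```

```text
(-1, -1) [-4.   1.7]
(-1, 0) [-1.6  0.9]
(-1, 1) [-1.2 -0.5]
(1, 0) [-9.5  0.1]
(1, 1) [-5.6 -1.9]
0.161 [303.5  96.7]
0.161 [183.1 136.5]
0.161 [288.6  49.9]
0.161 [167.   91.9]
0.095 [296.5  96. ]
0.095 [194.  129.8]
0.095 [283.8  56.4]
0.095 [180.3  91.6]
0.029 [291.3  95.5]
0.029 [202.1 124.8]
0.029 [280.3  61.1]
0.029 [190.3  91.5]
end t77.1 [ 0.5797 -0.2426  0.4   ] w0.550 gf0 F [-0.  -0.3 -0.7]
```

View pics/m6.png

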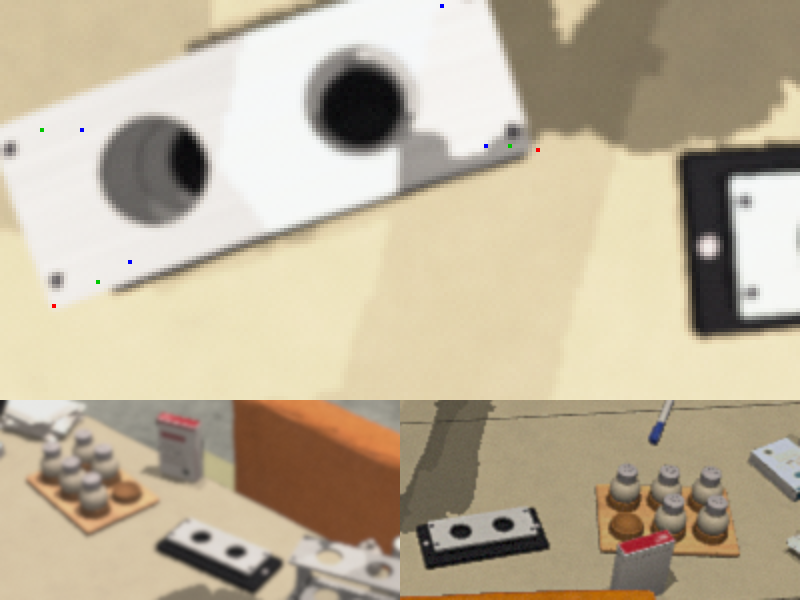

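The pile is square: the top sheet's corners lie within about 2 px of the prediction, and all shakers stand in cups. Cup (1,0) read 9.5 mm off by eye, so I'll segment the caps numerically from above.

Run:
```python
from h import *
def caps(c):
    g=cv2.cvtColor(c["color"],cv2.COLOR_RGB2HSV)
    for k in [(-1,-1),(-1,0),(-1,1),(1,0),(1,1)]:
        t=cup(*k)+[0,0,.064]; u=wproj(c,t).astype(int); y0,x0=u[1]-14,u[0]-14
        s=g[y0:y0+29,x0:x0+29]; m=(s[:,:,1]<32)&(s[:,:,2]>140)
        n,_,st_,ce=cv2.connectedComponentsWithStats(m.astype(np.uint8)); i=1+np.argmax(st_[1:,4])
        p=wplane(c,*(ce[i]+[x0,y0]),.080); print(k,"area",st_[i,4],"box",st_[i,2:4],"err mm",((p-t)[:2]*1000).round(1))
caps(load("w5"))
for dx in (0.,.05):
    manip.reach(STAND(.085+dx-.06,0,.33),down(np.pi)); manip.sleep(.3); print(dx); c=wcam(f"w7_{int(dx*100)}"); caps(c)
say("t")
```

```text
(-1, -1) area 254 box [19 18] err mm [0.1 0.8]
(-1, 0) area 268 box [19 18] err mm [-0.6  0.2]
(-1, 1) area 259 box [19 18] err mm [-1.3 -1.1]
(1, 0) area 223 box [18 16] err mm [-1.5  0.2]
(1, 1) area 218 box [18 16] err mm [-1.9 -0.7]
0.0
(-1, -1) area 410 box [22 23] err mm [0.3 0.2]
(-1, 0) area 405 box [24 23] err mm [-0.  -1.1]
(-1, 1) area 336 box [22 21] err mm [ 1.7 -2.5]
(1, 0) area 386 box [23 22] err mm [-0.9 -0. ]
(1, 1) area 373 box [22 21] err mm [-1.6 -1.1]
0.05
(-1, -1) area 451 box [25 23] err mm [1.  0.5]
(-1, 0) area 458 box [25 24] err mm [ 0.7 -0.2]
(-1, 1) area 271 box [20 20] err mm [-0.7 -0.5]
(1, 0) area 445 box [24 24] err mm [-0.3  0.1]
(1, 1) area 413 box [23 23] err mm [-0.8 -1.4]
t t80.1 [0.5851 0.2787 0.3305] w0.552 gf0 F [ 0.9 -0.1  0.3]
```

All caps lie within about 3 mm of their cup axes in three views, so the shakers are seated and upright. I'm handing in.

```bash
python3 -c "
from plant import manip, imaging
print(manip.hand_in())"
```

```text
the job is handed in; nothing more can be done
None
```

I handed the job in at about 80 s (limit 210 s), with no verdict returned: all five shakers found are seated upright in dishes of their own, the two spacer plates are piled feet down on the return base, and the counter, bottle and carton were left alone.

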